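# Work the stuck stopper out of the tea caddy

## Task

Open the tea caddy for the next brew: lift the upside-down cup off the caddy's stopper and nest it, still upside down, over the other upside-down cup on the table. Then take the stopper by its handle and rock it left and right until both cork seals are pushed back and it comes free; work the corks with the stopper only, not with the fingers, and leave the mug, dish and spoon where they are. Finish holding the stopper upright over the caddy's mouth, just clear of it (about 2 cm): do not put it down or let go.

Things in the scene. Friction and masses are not known exactly. Their poses are not given: they have to be found in the camera images.
- caddy: Medium-brown wooden tea caddy with a brass band and label frames, screwed to the table: a box 92 (its x) x 104 (its y) x 92 mm tall; origin at the centre of its underside, z up. In its top is a mouth 44 (x) x 58 (y) mm, in which the stopper stands between two cork seals, one at +y (left) and one at -y (right).
- caddy_mouth (a point): Centre of the caddy's mouth, level with its top, 92 mm above its underside.
- stopper: Wooden stopper, about 0.18 kg, 117 mm tall; origin at the centre of its underside, z up, axes as the caddy's. From below: round keel (radius 8 mm, along x) and 12 mm web up to 30 mm; block 40 x 40 mm from 30 to 58 mm; handle above. At the start it stands with its origin 20 mm above the caddy's underside. Pulled straight up it rises only 4 mm: the corks' lips hold its block.
- stopper_grip (a point): Middle of the stopper's flat upright handle, 97 mm above the stopper's origin. The handle is 30 mm (x) x 14 mm (y), from 58 to 117 mm; pinch it across the 14 mm (closing along y). Its top 45 mm stand out of the caddy at the start.
- stopper_pivot (a point): Axis of the keel, 8 mm above the stopper's origin, in a close slot in the caddy's floor: the stopper leans about this line (caddy x), towards caddy +y and -y. A lean of about 0.13 rad (7 degrees) to one side pushes that side's cork right back. With both corks back the stopper lifts straight out.
- seal_left (a joint): Cork seal at the caddy's +y side, flush 6 mm below the caddy's top: how far it has been pushed outward (to +y), m. 0 = as found, its lip reaching 4 mm over the stopper's block; 0.006 = fully back, lip 2 mm clear. It moves at about 7 N and stays where pushed; with both beyond about 0.0045 they let the stopper pass.
- seal_right (a joint): The like cork seal at the caddy's -y side, pushed outward to -y, m; same values.
- cover_cup: Beige stoneware cup without handle, 0.14 kg, upside down on the caddy's top over the stopper's handle. A plain cone: outer radius 36 mm at the mouth (below), 22 mm at the foot (on top), 75 mm tall, wall 3 mm. Origin at the centre of the mouth, z towards the foot (up). To be gripped from above across its sides.
- lone_cup: A like cup, upside down on the table; same origin and axes. A second cup nested over it comes to rest with its origin about 20 mm above this one's.
- mug: Bystander: beige mug, 80 mm wide, 90 mm tall, handle at its +y, on a cork coaster; origin under its centre.
- dish: Bystander: small white dish, 80 mm wide, 30 mm tall; origin under its centre.
- spoon: Bystander: steel spoon, 150 mm long, lying along its x.
Not all that is in view belongs to the job. Leave any black look-alike of the lone_cup alone. Leave any black look-alike of the cover_cup alone.

How it is judged:
By the outcome, as a careful person would: the job done as asked, in the order asked, and still so for the second after the job is handed in, while the arm keeps its last pose, push and grip.
It also fails if it takes over 69 s, if anything falls off the work surface, if the arm or the gripper's body presses on something with over 40 N, if the wrist force passes 120 N, or if a joint passes its speed limit or range.

## Robot

A 6-joint arm with a two-finger parallel gripper is mounted at the origin on the work surface. World frame = base frame: x ahead of the robot, y to its left, z up, the work surface at z = 0. Lengths are in mm, angles in rad, forces in N, time in s.
With the tool pointing down it reaches from about 275 to 975 mm from the base axis. Payload 8.4 kg.
Tool frame: the origin (TCP) lies at the very end of the fingers, on their centre line; the grasp point (between the pads) lies 19 mm behind it; x points along the fingers, z is the direction in which the jaws open and shut, and the axes are right-handed (so a half turn about x gives the same grasp; the last joint's range is limited). The gripper opens to 92 mm and grips with 3 to 60 N. Pads are 20 mm wide; open, the fingers measure 128 mm over their backs; the gripper's body (75 mm by 189 mm) begins 69 mm behind the grasp point.
Start: joints at [1.33, 0.353, 1.633, -0, 1.155, -0.002], TCP at [147.834, 607.267, 214.583] pointing down, gripper open.
Joint ranges: [-2.63, 2.63], [-0.92, 2.1], [0.06, 2.66], [-1.3, 4.44], [0, 2.69], [-3.02, 3.02]. Speed limits (rad/s): [2.22, 2.22, 2.79, 3.14, 3.14, 3.14].

## Interface

Orientations are given as [roll, pitch, yaw] about the fixed x, y, z axes, in that order (R = Rz(yaw) Ry(pitch) Rx(roll)).
In Python, from workcell import arm, cams gives the robot as it stands.
- The arm moves only by the tool move_arm, never from a script. Its argument "targets" is one flat list of numbers, 7 for each row, row after row: the shift along the world's x, y, z in mm, then the turn, a rotation vector about the world's x, y, z in units of 6 degrees (1.0 is 6 degrees), then the opening in per cent of the stroke, from 0 (shut) to 100 (fully open). A call has 1 to 20 rows; each row shifts and turns the commanded pose from where the row before left it; what a row does not reach is not made up. A row lasts 1/12 s, in which the tool goes at most 41.7 mm and 7.16 degrees, less where a joint would pass 70% of its speed; a pose out of reach is approached as far as the arm can. A call with a gripper value outside its range is refused whole. The fingers move at their own pace and stop on an object; "newtons" is the grip in N (left out, the last holds). Time passes only in rows, so rows that do not move let the fingers close. It gives the time, the measured TCP pose, the force and the opening at its end, in the units of the state.
- arm.get_state(): the state, without advancing time (a new reading comes with each control period).
- cams.get_image(name): name is "scene" or "top" or "wrist"; returns (picture, depth): 400x640x3 uint8, blue, green, red; 400x640 float32, mm along the optical axis (not along the pixel's ray), 0 where there is no reading.
- cams.camera_info(name): a dict with "vertical_fov" (degrees; the focal length in pixels is half the picture's height over the tangent of half this angle, whatever the lens; pixels are square), "cx", "cy" (the principal point, pixels), "R" (3x3) and "t" (3): a world point X has camera coordinates R X + t. Camera axes: x right, y down, z forward; pixel columns grow to the right and rows downward; lengths in mm; the calibration is good to about 2 mm. The wrist camera is an equidistant fisheye: a pixel r from the principal point sees the ray r / f radians off the axis. A picture is of the moment at which its call begins: read the wrist's pose just before it. camera_info takes no time and is no camera call; for the wrist camera it gives the pose at the moment of the call.
- arm.job_done(): hands the job in, once; it reports no verdict.
The state is a dict: "time": time; "joint_positions": joint angles; "joint_vel": joint speeds; "joint_efforts": joint torques, N m; "position": TCP position; "orientation": TCP orientation; "ft_force": force on the tool from outside, world axes, zero at the start; "torque": the same for the moment, N m; "width": finger opening in mm.
Only numpy, scipy, OpenCV 4.12 (cv2) and the standard library are available. Lean on these libraries where they do the work, as an engineer would, in place of code of your own. Each camera call takes 0.05 s, during which the arm holds its last target.

## Working session

There is one attempt and no reset: what is moved stays moved. The work goes in short steps, Python scripts to look and compute and a tool call to move; the robot and the scene stay as the last step left them, time stands still between calls to the robot, and variables do not carry over. Pictures are saved under pics/ and viewed, and the job is handed in when it is done.

Besides the shell and the picture viewer there is one more tool, called after "Request:" in YAML: its name, and indented under it one key for each argument. move_arm: Moves the arm, as the interface text tells. Its arguments: {"type":"object","properties":{"targets":{"type":"array"},"newtons":{"type":"number"}},"required":["targets"]}

```bash
mkdir -p pics; ls
python3 - <<'E'
from workcell import arm,cams
import cv2,numpy as np
s=arm.get_state();print({k:np.round(v,3) for k,v in s.items()})
for n in ("scene","top"):
    im,d=cams.get_image(n);cv2.imwrite(f"pics/{n}0.png",im);np.save(f"pics/{n}0_d.npy",d)
    c=cams.camera_info(n);print(n,c)
E
```

```text
pics
{'time': np.float64(0.0), 'joint_positions': array([ 1.33 ,  0.354,  1.634, -0.   ,  1.155, -0.002]), 'joint_vel': array([ 0.001, -0.001, -0.001,  0.002, -0.   , -0.002]), 'joint_efforts': array([ 1.0000e-03, -5.9382e+01, -3.3422e+01,  7.0000e-02,  2.3000e-02,
       -0.0000e+00]), 'position': array([147.711, 606.777, 213.862]), 'orientation': array([-3.132,  1.569, -1.8  ]), 'ft_force': array([ 0.017, -0.014,  0.372]), 'torque': array([-0.03 , -0.024, -0.054]), 'width': np.float64(92.149)}
scene {'vertical_fov': 50.343593948563544, 'cx': 324.16224630537175, 'cy': 197.49509276612687, 'R': array([[-0.26549092,  0.96411246, -0.00131871],
       [ 0.4885847 ,  0.13336382, -0.86226393],
       [-0.83114353, -0.22956754, -0.50645748]]), 't': array([  77.20126478, -194.89442403, 1332.98668634])}
top {'vertical_fov': 42.0600047556006, 'cx': 316.9563940969364, 'cy': 197.89363749448532, 'R': array([[ 0.00838798, -0.99984308,  0.01560306],
       [-0.98821647, -0.01067325, -0.15269021],
       [ 0.15283278, -0.01413844, -0.98815092]]), 't': array([  48.50503888,  566.60726181, 1168.09199702])}
```

View pics/scene0.png

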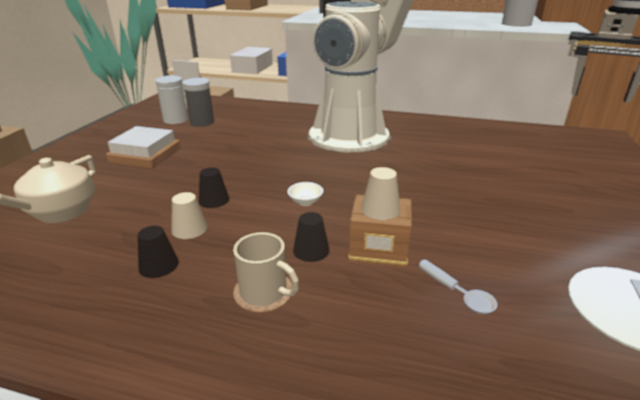

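View pics/top0.png

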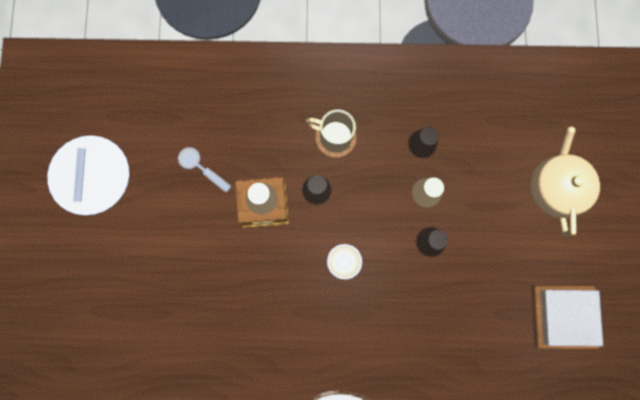

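Scene view: the caddy with a beige cover cup is at about (381,230), with the cup at (382,193). The beige lone_cup candidate is at (187,215). Black look-alikes are at (212,187), (155,250) and (311,236). In the top view the caddy is at (262,203), the beige cup at (430,190), and the black cups at (424,141), (432,241) and (317,188). Only the beige ones fit, so I'll confirm with a crop and measure.

```bash
cat > h.py <<'E'
import numpy as np,cv2
from workcell import arm,cams
def cam(n):
    c=cams.camera_info(n);return c,200/np.tan(np.radians(c["vertical_fov"])/2)
def ray(n,uv):
    c,f=cam(n);R=np.array(c["R"]);t=np.array(c["t"])
    uv=np.atleast_2d(np.asarray(uv,float))
    d=np.c_[(uv[:,0]-c["cx"])/f,(uv[:,1]-c["cy"])/f,np.ones(len(uv))]
    return -R.T@t, d@R
def onz(n,uv,z):
    o,d=ray(n,uv);return o+d*((z-o[2])/d[:,2])[:,None]
def cloud(n,d):
    v,u=np.mgrid[:400,:640];o,r=ray(n,np.c_[u.ravel(),v.ravel()])
    return (o+r*d.reshape(-1,1)).reshape(400,640,3)
E
python3 - <<'E'
from h import *
t=cv2.imread("pics/top0.png");s=cv2.imread("pics/scene0.png")
a=cv2.resize(t[120:260,220:460],None,fx=3.3,fy=3.3,interpolation=cv2.INTER_CUBIC)
cv2.imwrite("pics/c1.png",a[:460])
b=cv2.resize(s[150:290,130:420],None,fx=2.7,fy=2.7,interpolation=cv2.INTER_CUBIC);cv2.imwrite("pics/c2.png",b)
P=cloud("top",np.load("pics/top0_d.npy"))
Z=P[...,2]
print("table z",np.median(Z[300:340,100:300]))
for nm,(u0,u1,v0,v1),lo,hi in (("cover",(225,300,165,240),150,185),("lone",(405,455,165,215),60,90),("caddytop",(225,300,165,240),84,100)):
    m=np.zeros(Z.shape,bool);m[v0:v1,u0:u1]=(Z[v0:v1,u0:u1]>lo)&(Z[v0:v1,u0:u1]<hi)
    p=P[m];print(nm,m.sum(),p.mean(0),np.median(p[:,2]))
    if nm=="caddytop":
        print(cv2.minAreaRect(p[:,:2].astype(np.float32)))
        cs,_=cv2.findContours(m.astype(np.uint8),0,1);c=max(cs,key=cv2.contourArea)
        r=cv2.minAreaRect(c);print(r);print(onz("top",cv2.boxPoints(r),92))
    else:
        hsv=t.max(2)>190
        mm=m&hsv;v,u=np.nonzero(mm)
        print(mm.sum(),u.mean(),v.mean(),onz("top",[u.mean(),v.mean()],167 if nm=="cover" else 75))
        P2=cloud("scene",np.load("pics/scene0_d.npy"))
P2=cloud("scene",np.load("pics/scene0_d.npy"));Z2=P2[...,2]
for nm,(u0,u1,v0,v1),lo,hi in (("cover",(350,415,160,225),162,175),("lone",(165,210,185,240),69,82)):
    q=P2[v0:v1,u0:u1].reshape(-1,3);k=(q[:,2]>lo)&(q[:,2]<hi);print("scene",nm,k.sum(),q[k].mean(0))
E
```

```text
table z -0.30243823421551497
cover 432 [554.54405499 178.33461075 164.86600298] 166.03796910856238
371 257.97574123989216 192.98652291105122 [[555.99005372 178.87813772 167.        ]]
lone 356 [ 588.14629084 -207.97539772   73.45039764] 74.49303016561782
288 433.25347222222223 186.95833333333334 [[ 589.30204885 -210.78708297   75.        ]]
caddytop 1226 [551.68542493 182.25981578  91.73388152] 91.5990220181618
((554.9013061523438, 181.80877685546875), (94.53343200683594, 105.49564361572266), 5.7480010986328125)
((259.8620910644531, 199.34483337402344), (41.85491943359375, 47.66810989379883), 85.2363510131836)
[[596.04149919 239.90693823  92.        ]
 [606.28511039 133.8090879   92.        ]
 [512.1867293  124.34877272  92.        ]
 [502.31173635 229.18024442  92.        ]]
scene cover 299 [561.32383496 181.49304003 166.82522243]
scene lone 264 [ 594.97034231 -206.12553515   74.84970657]
```

View pics/c1.png

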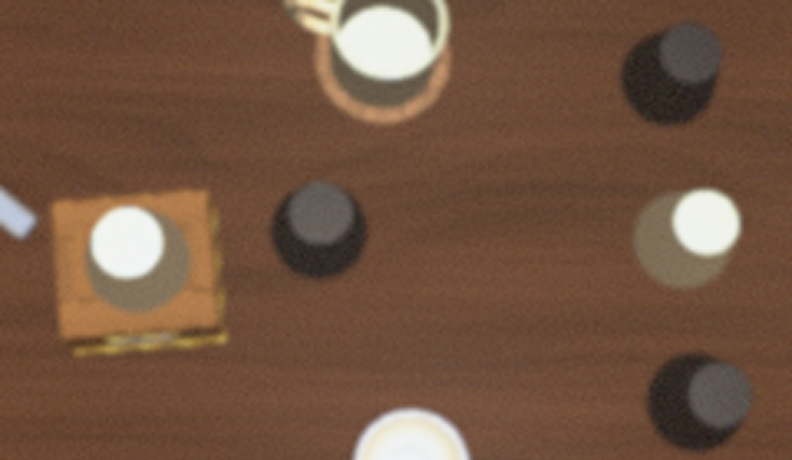

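View pics/c2.png

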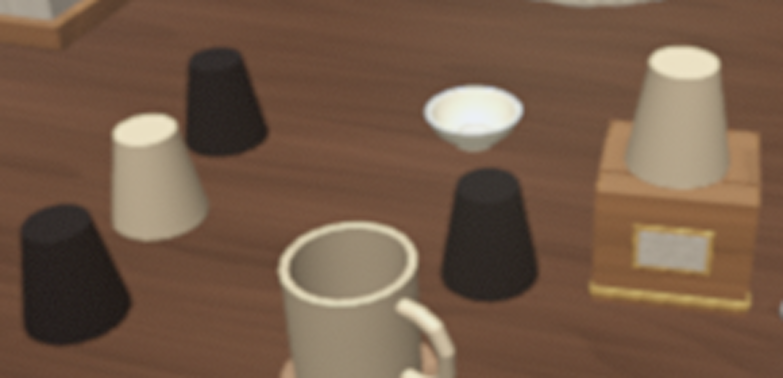

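The crops confirm it: the lone_cup is the beige cup (enlarged (160,175)), its neighbours are black, and the cover cup stands on the caddy. Next I'll refine the foot centres from both views and work out the tool orientation.

Run:
```python
from h import *
from scipy.spatial.transform import Rotation as Ro
s=cv2.imread("pics/scene0.png");t=cv2.imread("pics/top0.png")
def foot(n,img,box,z):
    u0,u1,v0,v1=box;g=img[v0:v1,u0:u1].max(2)
    th,_=cv2.threshold(g,0,255,cv2.THRESH_OTSU)
    return g,th
for n,img,box,z in (("scene",s,(364,402,165,184),167),("scene",s,(168,203,190,206),75),("top",t,(240,280,178,215),167),("top",t,(412,448,172,210),75)):
    u0,u1,v0,v1=box;hsv=cv2.cvtColor(img,cv2.COLOR_BGR2HSV)
    V=img.max(2)[v0:v1,u0:u1];
    m=(V>215).astype(np.uint8);k,l,st,c=cv2.connectedComponentsWithStats(m)
    i=1+np.argmax(st[1:,4]);cen=c[i]+[u0,v0];print(n,st[i],cen,onz(n,cen,z))
st=arm.get_state();R=Ro.from_euler('xyz',st["orientation"]).as_matrix();print(np.round(R,3))
```

```text
scene [  8   3  24  11 209] [383.11483254 173.00478469] [[556.71368826 180.39965115 167.        ]]
scene [  5   3  21  11 175] [183.09142857 197.94857143] [[ 590.56179142 -210.45321089   75.        ]]
top [  8   5  21  21 348] [257.99137931 192.97126437] [[556.0226685  178.84639003 167.        ]]
top [ 12   6  19  19 270] [433.47037037 186.96666667] [[ 589.28827052 -211.28330489   75.        ]]
[[-0.    -0.972  0.237]
 [-0.001  0.237  0.972]
 [-1.    -0.    -0.001]]
```

Request:
move_arm:
  targets: [24,-25,0,0,0,0.2,100,24,-25,0,0,0,0.2,100,24,-25,0,0,0,0.2,100,24,-25,0,0,0,0.2,100,24,-25,0,0,0,0.2,100,24,-25,0,0,0,0.2,100,24,-25,0,0,0,0.2,100,24,-25,0,0,0,0.2,100,24,-25,0,0,0,0.2,100,24,-25,0,0,0,0.2,100,24,-25,0,0,0,0.2,100,24,-25,0,0,0,0.2,100,24,-25,0,0,0,0.2,100,24,-25,0,0,0,0.2,100,24,-25,0,0,0,0.2,100,24,-25,0,0,0,0.2,100,24,-27,0,0,0,0,100,0,0,0,0,0,0,100]

```text
time: 1.6
position: [559.2, 176.2, 214.3]
orientation: [-2.408, 1.569, -0.743]
ft_force: [-1.5, 0.0, 0.6]
width: 91.9
```

```bash
cat >> h.py <<'E'
def fray(c,uv):
    f=200/np.tan(np.radians(c["vertical_fov"])/2);R=np.array(c["R"]);t=np.array(c["t"])
    uv=np.atleast_2d(np.asarray(uv,float));x=uv-[c["cx"],c["cy"]];r=np.linalg.norm(x,axis=1);th=r/f
    k=np.sin(th)/np.maximum(r,1e-9)
    return -R.T@t, np.c_[x*k[:,None],np.cos(th)]@R
def fonz(c,uv,z):
    o,d=fray(c,uv);return o+d*((z-o[2])/d[:,2])[:,None]
def st():
    from scipy.spatial.transform import Rotation as Ro
    s=arm.get_state();R=Ro.from_euler('xyz',s["orientation"]).as_matrix()
    print("t",round(float(s["time"]),2),"pos",np.round(s["position"],1),"x",np.round(R[:,0],3),"z",np.round(R[:,2],3),"F",np.round(s["ft_force"],1),"T",np.round(s["torque"],2),"w",s["width"]);return s
E
python3 - <<'E'
from h import *
s=st();c=cams.camera_info("wrist");im,d=cams.get_image("wrist");cv2.imwrite("pics/w1.png",im);print(c)
import pickle;pickle.dump(c,open("pics/w1.pkl","wb"));st()
E
```

```text
t 1.6 pos [559.2 176.2 214.3] x [ 0.002 -0.001 -1.   ] z [-0.093  0.996 -0.002] F [-1.5  0.   0.6] T [0.05 0.04 0.03] w 91.89804655187791
{'vertical_fov': 65.70646984690485, 'cx': 324.69679689561224, 'cy': 197.07420881143227, 'R': array([[-0.09215692,  0.99574328, -0.00155473],
       [ 0.9526535 ,  0.08862306,  0.29085609],
       [ 0.28975578,  0.02532328, -0.95676555]]), 't': array([-124.47320179, -581.62268822,  225.38699606])}
t 1.65 pos [557.3 178.  214.1] x [-0. -0. -1.] z [-0.092  0.996 -0.   ] F [ 0.1  0.4 -0.8] T [-0.04  0.05 -0.03] w 92.00376799010857
```

View pics/w1.png

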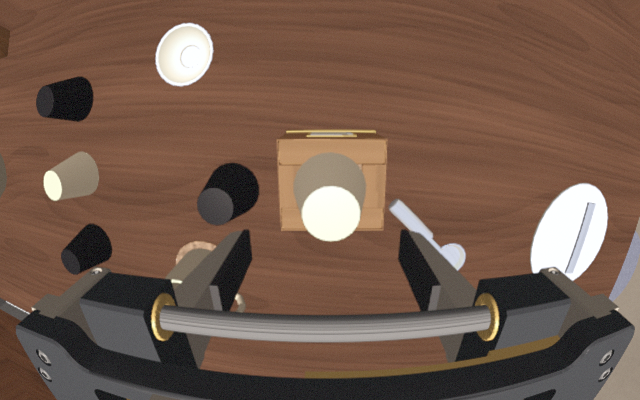

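Run:
```python
from h import *
st();c=cams.camera_info("wrist");im,d=cams.get_image("wrist");cv2.imwrite("pics/w2.png",im)
V=im.min(2)[170:250,290:375];m=(V>185).astype(np.uint8);k,l,s,ce=cv2.connectedComponentsWithStats(m);i=1+np.argmax(s[1:,4]);p=ce[i]+[290,170];print(s[i],p,fonz(c,p,167))
hsv=cv2.cvtColor(im,cv2.COLOR_BGR2HSV)
print(hsv[180,290],hsv[150,300],hsv[100,300],hsv[215,285])
b=im[100:260,250:410];cv2.imwrite("pics/w2c.png",cv2.resize(b,None,fx=3.7,fy=3.7,interpolation=cv2.INTER_CUBIC))
```

```text
t 1.65 pos [557.3 178.  214.1] x [-0. -0. -1.] z [-0.092  0.996 -0.   ] F [ 0.1  0.4 -0.8] T [-0.04  0.05 -0.03] w 92.00376799010857
[   9   18   58   55 2500] [327.7252 215.4584] [[555.22226194 181.01231455 167.        ]]
[ 15 113 188] [ 14 111 190] [ 11 118 130] [ 15 108 189]
```

View pics/w2c.png

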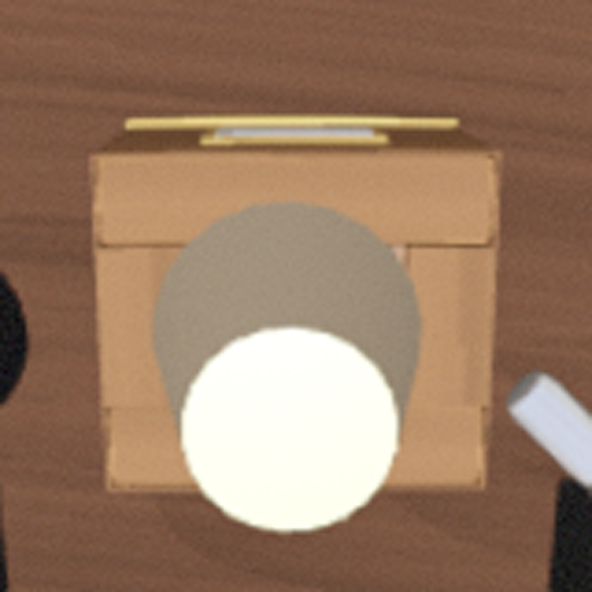

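Run:
```python
from h import *
c=cams.camera_info("wrist")
q=np.array([(92,155),(500,155),(486,488),(108,488)])/3.7+[250,100]
P=fonz(c,q,92);print(np.round(P,1),P.mean(0));print(np.linalg.norm(np.diff(P,axis=0),axis=1), [np.degrees(np.arctan2(*( -1*(b-a)[:2]*[1,-1] ))) for a,b in ((P[0],P[1]),(P[3],P[2]))])
```

```text
[[511.9 128.4  92. ]
 [502.  233.3  92. ]
 [594.4 242.8  92. ]
 [604.  137.5  92. ]] [553.09546904 185.5193564   92.        ]
[105.38842508  92.9143325  105.80393182] [np.float64(5.417689065508393), np.float64(5.2118538283014635)]
```

Request:
move_arm:
  targets: [-1.5,2,-15,0,0,0,100,0,0,-25,0,0,0,100,0,0,-30,0,0,0,100,0,0,-25,0,0,0,100,0,0,-10,0,0,0,100,0,0,0,0,0,0,30,0,0,0,0,0,0,30,0,0,0,0,0,0,30,0,0,0,0,0,0,30,0,0,0,0,0,0,30,0,0,0,0,0,0,30,0,0,0,0,0,0,30]
  newtons: 15

```text
time: 2.7
position: [555.3, 182.6, 111.0]
orientation: [-1.27, 1.568, 0.397]
ft_force: [-0.2, 0.4, 7.3]
width: 63.1
```

Request:
move_arm:
  targets: [0,0,0,0,0,0,30,0,0,0,0,0,0,30,0,0,3,0,0,0,30,0,0,5,0,0,0,30,0,0,10,0,0,0,30,0,0,10,0,0,0,30,0,0,0,0,0,0,30]

```text
time: 3.28
position: [555.7, 182.7, 140.2]
orientation: [-1.355, 1.567, 0.312]
ft_force: [0.1, 1.1, -0.3]
width: 63.2
```

Run:
```python
from h import *
st();im,d=cams.get_image("scene");cv2.imwrite("pics/s3.png",cv2.resize(im[60:310,120:500],None,fx=2,fy=2))
st()
```

```text
t 3.28 pos [555.7 182.7 140.2] x [ 0.003  0.001 -1.   ] z [-0.096  0.995  0.001] F [ 0.1  1.1 -0.3] T [ 0.03 -0.04  0.02] w 63.159595117685996
t 3.33 pos [555.3 182.5 139.2] x [ 0.003  0.001 -1.   ] z [-0.096  0.995  0.001] F [ 0.1  0.1 -1.2] T [ 0.06  0.03 -0.02] w 63.51015077893897
```

View pics/s3.png

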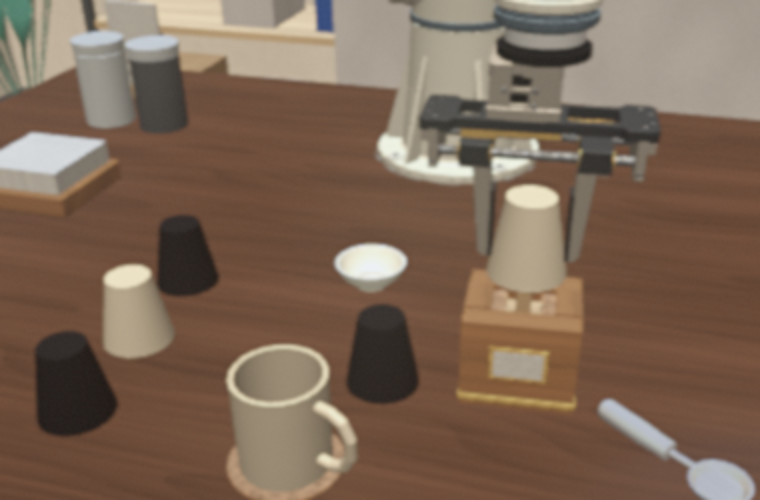

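Request:
move_arm:
  targets: [0,0,20,0,0,0,30,0,0,25,0,0,0,30,0,0,15,0,0,0,30,1,-12,0,0,0,0,30,2,-25,0,0,0,0,30,3,-35,0,0,0,0,30,3,-35,0,0,0,0,30,3,-35,0,0,0,0,30,3,-35,0,0,0,0,30,3,-35,0,0,0,0,30,3,-35,0,0,0,0,30,3,-35,0,0,0,0,30,3,-35,0,0,0,0,30,3,-35,0,0,0,0,30,3,-25,0,0,0,0,30,3,-14,-10,0,0,0,30,1,0,-20,0,0,0,30,0,0,-20,0,0,0,30,0,0,0,0,0,0,30]

```text
time: 4.92
position: [588.0, -207.9, 142.1]
orientation: [1.111, 1.563, 2.777]
ft_force: [-0.4, 0.6, -2.5]
width: 63.6
```

Run:
```python
from h import *
st();im,d=cams.get_image("scene");cv2.imwrite("pics/s4.png",cv2.resize(im[60:310,80:460],None,fx=2,fy=2))
c=cams.camera_info("wrist");st();im,d=cams.get_image("wrist");cv2.imwrite("pics/w4.png",im)
```

```text
t 4.92 pos [ 588.  -207.9  142.1] x [-0.007  0.003 -1.   ] z [-0.096  0.995  0.003] F [-0.4  0.6 -2.5] T [0.06 0.07 0.03] w 63.61979607635052
t 4.97 pos [ 588.9 -208.   144.2] x [-0.006  0.002 -1.   ] z [-0.096  0.995  0.003] F [-0.5 -0.4 -0.3] T [ 0.02 -0.05  0.01] w 63.36464236945295
```

View pics/s4.png

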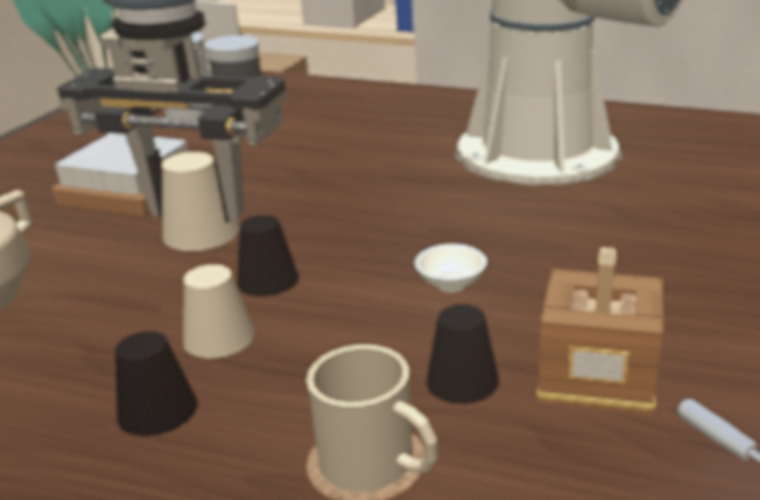

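View pics/w4.png

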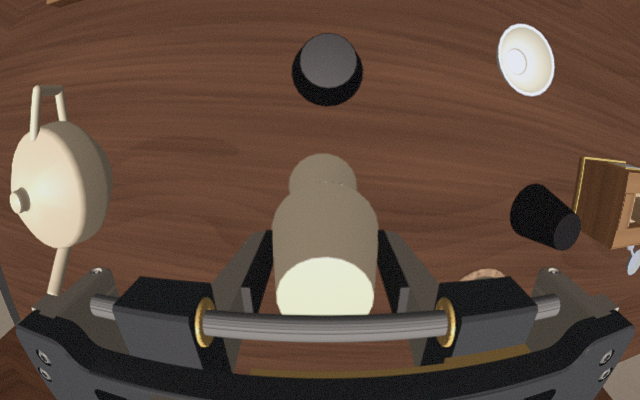

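Run:
```python
from h import *
print(onz("scene",[80+94.5,60+81],201), onz("scene",[80+104,60+138.5],75))
im,d=cams.get_image("top")
cv2.imwrite("pics/t4.png",cv2.resize(im[120:300,220:500],None,fx=2.8,fy=2.8))
st()
```

```text
[[ 596.00174907 -200.90757123  201.        ]] [[ 592.01384351 -207.52355885   75.        ]]
t 5.07 pos [ 591.1 -208.4  147.3] x [-0.001  0.    -1.   ] z [-0.097  0.995  0.   ] F [-0.3 -0.1 -1.4] T [0.   0.03 0.02] w 63.26890453313158
```

View pics/t4.png

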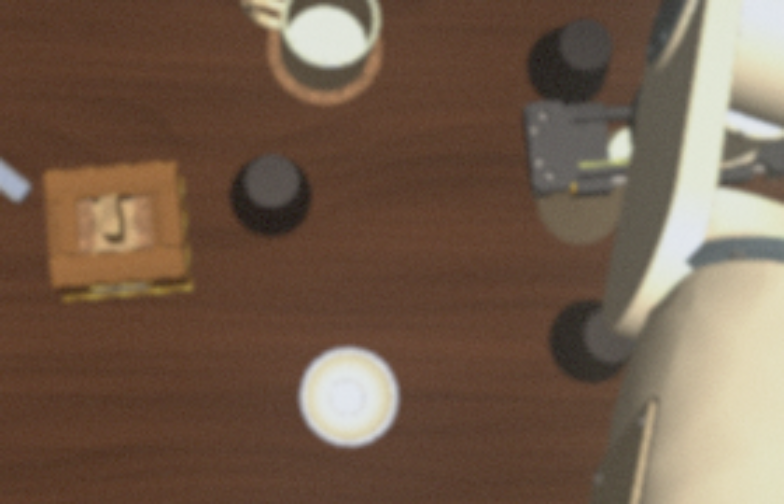

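Run:
```python
from h import *
s=st();im,d=cams.get_image("scene");cv2.imwrite("pics/s5.png",cv2.resize(im[100:260,130:260],None,fx=3.7,fy=3.7,interpolation=cv2.INTER_CUBIC))
P=cloud("scene",d)
for (u0,u1,v0,v1),z in (((158,195,130,150),203),((165,203,190,206),75)):
    V=im.max(2)[v0:v1,u0:u1];m=(V>215).astype(np.uint8);k,l,s,ce=cv2.connectedComponentsWithStats(m);i=1+np.argmax(s[1:,4]);p=ce[i]+[u0,v0]
    q=P[v0:v1,u0:u1][l==i];print(s[i],p,"zmed",np.median(q[:,2]),onz("scene",p,z),onz("scene",p,np.median(q[:,2])))
st()
```

```text
t 5.07 pos [ 591.1 -208.4  147.3] x [-0.001  0.    -1.   ] z [-0.097  0.995  0.   ] F [-0.3 -0.1 -1.4] T [0.   0.03 0.02] w 63.26890453313158
[  0   0  26  14 202] [169.79207921 137.57425743] zmed 203.8742455350766 [[ 588.0365082  -215.43527657  203.        ]] [[ 589.8634135  -214.07568144  203.87424554]]
[  8   3  22  11 180] [183.16111111 197.95555556] zmed 75.91459433719308 [[ 590.54950987 -210.30350958   75.        ]] [[ 591.88932514 -209.3133128    75.91459434]]
t 5.12 pos [ 591.7 -208.5  148.1] x [ 0.001 -0.    -1.   ] z [-0.097  0.995 -0.   ] F [-0.2 -0.3 -1.5] T [ 0.01 -0.   -0.  ] w 63.24602720273505
```

View pics/s5.png

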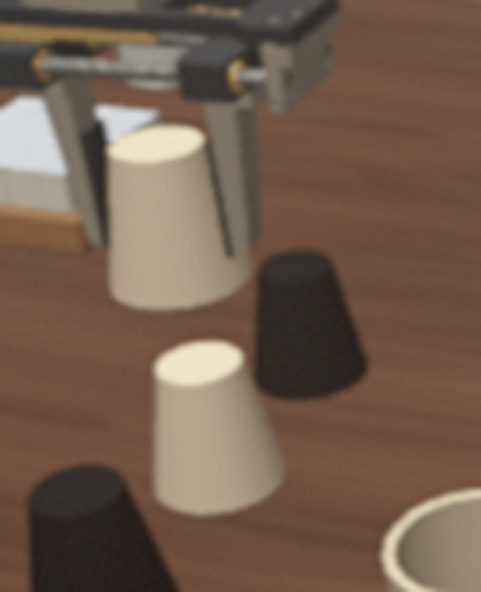

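Request:
move_arm:
  targets: [-1,-1,-15,0,0,0,30,0,0,-20,0,0,0,30,0,0,-20,0,0,0,30,0,0,-20,0,0,0,30,0,0,-15,0,0,0,30,0,0,-6,0,0,0,30,0,0,0,0,0,0,30,0,0,0,0,0,0,30,0,0,0,0,0,0,30]

```text
time: 5.87
position: [591.4, -210.0, 53.1]
orientation: [-2.006, 1.569, -0.339]
ft_force: [-0.5, -0.3, -2.1]
width: 63.1
```

Request:
move_arm:
  targets: [0,0,-4,0,0,0,30,0,0,-4,0,0,0,30,0,0,-4,0,0,0,30,0,0,0,0,0,0,30,0,0,0,0,0,0,30]

```text
time: 6.28
position: [590.0, -209.7, 39.2]
orientation: [1.153, 1.57, 2.82]
ft_force: [-1.0, 0.2, -1.4]
width: 63.1
```

Run:
```python
from h import *
s=st();im,d=cams.get_image("scene");cv2.imwrite("pics/s6.png",cv2.resize(im[100:260,130:260],None,fx=3.7,fy=3.7,interpolation=cv2.INTER_CUBIC))
st()
```

```text
t 6.28 pos [ 590.  -209.7   39.2] x [-0.001  0.    -1.   ] z [-0.096  0.995  0.   ] F [-1.   0.2 -1.4] T [0.01 0.12 0.01] w 63.12342803928563
t 6.33 pos [ 590.2 -209.7   39.3] x [-0.  0. -1.] z [-0.096  0.995  0.   ] F [-0.5  0.5 -1.7] T [-0.01  0.14 -0.04] w 63.37965364610265
```

View pics/s6.png

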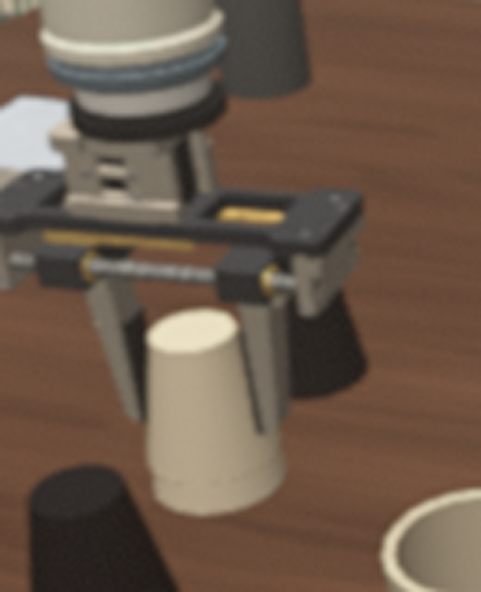

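Request:
move_arm:
  targets: [0,0,-1,0,0,0,30,0,0,-1,0,0,0,30,0,0,0,0,0,0,30,0,0,0,0,0,0,30]

```text
time: 6.67
position: [590.3, -209.8, 37.6]
orientation: [1.226, 1.571, 2.893]
ft_force: [-1.3, 0.3, -1.1]
width: 63.1
```

Request:
move_arm:
  targets: [0,0,-1,0,0,0,30,0,0,-1,0,0,0,30,0,0,0,0,0,0,30,0,0,0,0,0,0,30]

```text
time: 7.0
position: [590.2, -209.8, 36.0]
orientation: [2.036, 1.571, -2.58]
ft_force: [-5.0, -0.5, 6.5]
width: 63.4
```

Request:
move_arm:
  targets: [0,0,0.5,0,0,0,72,0,0,0,0,0,0,76,0,0,0,0,0,0,100,0,0,0,0,0,0,100,0,0,0,0,0,0,100,0,0,15,0,0,0,100,0,0,25,0,0,0,100,0,0,35,0,0,0,100,0,0,35,0,0,0,100,0,0,30,0,0,0,100,0,0,20,0,0,0,100,0,0,0,0,0,0,100,0,0,0,0,0,0,100]

```text
time: 8.08
position: [591.0, -209.9, 197.2]
orientation: [-2.001, 1.568, -0.334]
ft_force: [-0.7, 0.5, -1.6]
width: 91.5
```

Run:
```python
from h import *
s=st();im,d=cams.get_image("scene");cv2.imwrite("pics/s7.png",cv2.resize(im[100:320,110:430],None,fx=2.4,fy=2.4,interpolation=cv2.INTER_CUBIC))
P=cloud("scene",d);q=P[180:200,165:205].reshape(-1,3);k=(q[:,2]>80)&(q[:,2]<110);print("foot z",np.percentile(q[k][:,2],[50,80,95]))
```

```text
t 8.08 pos [ 591.  -209.9  197.2] x [ 0.002 -0.001 -1.   ] z [-0.096  0.995 -0.001] F [-0.7  0.5 -1.6] T [ 0.04 -0.01 -0.01] w 91.48331418435633
foot z [92.27663509 93.2916008  93.92740336]
```

View pics/s7.png

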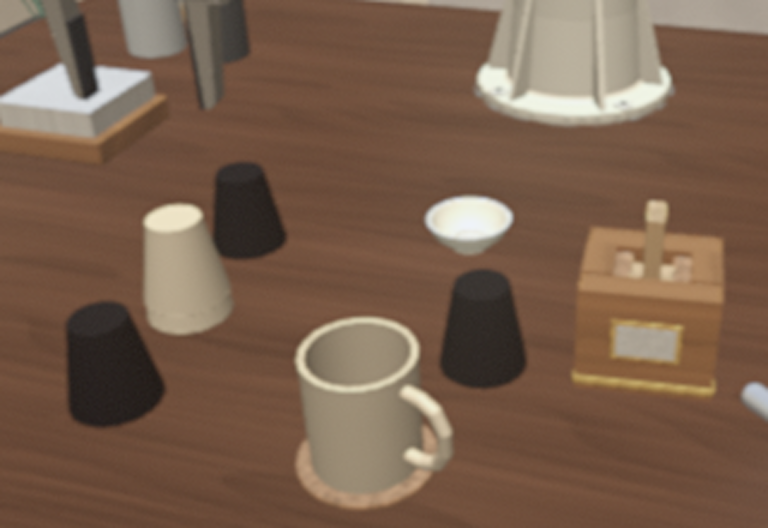

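The cup is nested cleanly at (187,265) in the crop, with its foot at z≈94. Now back over the caddy to measure the handle.

Request:
move_arm:
  targets: [-2,15,0,0,0,0,100,-3,30,0,0,0,0,100,-3,35,0,0,0,0,100,-3,35,0,0,0,0,100,-3,35,0,0,0,0,100,-3,35,0,0,0,0,100,-3,35,0,0,0,0,100,-3,35,0,0,0,0,100,-3,35,0,0,0,0,100,-3,35,0,0,0,0,100,-3,32,0,0,0,0,100,-3,25,0,0,0,0,100,-2,11,0,0,0,0,100,0,0,0,0,0,0,100,0,0,0,0,0,0,100,0,0,0,0,0,0,100,0,0,0,0,0,0,100]

```text
time: 9.55
position: [553.3, 181.9, 195.7]
orientation: [2.203, 1.57, -2.414]
ft_force: [0.6, -0.6, 0.5]
width: 91.9
```

Run:
```python
from h import *
import pickle
s=st();c=cams.camera_info("wrist");pickle.dump(c,open("pics/w8.pkl","wb"));im,d=cams.get_image("wrist");cv2.imwrite("pics/w8.png",im);np.save("pics/w8d.npy",d)
cv2.imwrite("pics/w8c.png",cv2.resize(im[120:250,240:420],None,fx=4.4,fy=4.4,interpolation=cv2.INTER_CUBIC))
st()
```

```text
t 9.55 pos [553.3 181.9 195.7] x [-0.001 -0.    -1.   ] z [-0.095  0.995 -0.   ] F [ 0.6 -0.6  0.5] T [ 0.01 -0.05 -0.05] w 91.90685206313947
t 9.6 pos [553.4 182.  195.9] x [-0. -0. -1.] z [-0.095  0.996 -0.   ] F [0.2 0.6 0.8] T [-0.04  0.04 -0.04] w 91.72264535147087
```

View pics/w8c.png

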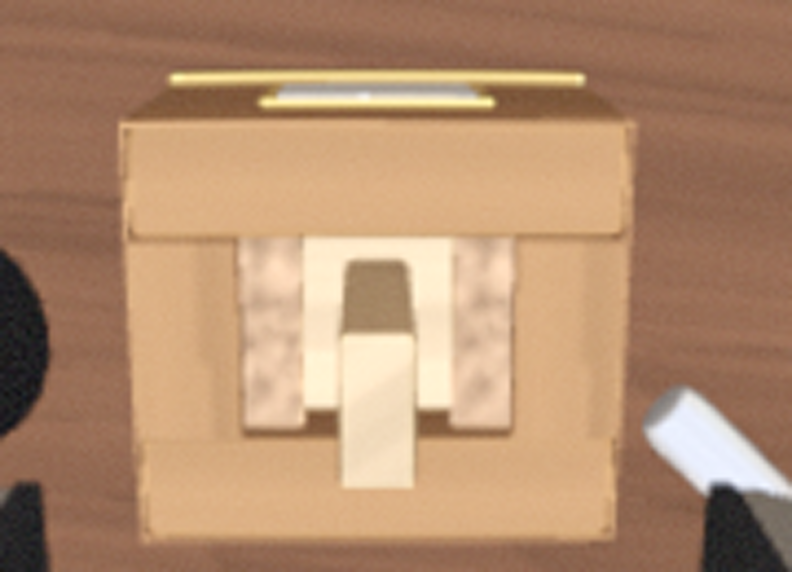

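Run:
```python
from h import *
import pickle
c=pickle.load(open("pics/w8.pkl","rb"))
f=lambda q,z:fonz(c,np.array(q)/4.4+[240,120],z)
H=f([(342,332),(415,332),(413,488),(341,488)],137);print("handle",np.round(H,1),H.mean(0))
C=f([(121,122),(635,122),(613,540),(141,540)],92);print("caddy",np.round(C,1),C.mean(0))
K=f([(238,237),(515,237),(514,430),(243,430)],86);print("corks",np.round(K,1),K.mean(0))
for a,b in((H[0],H[1]),(C[0],C[1]),(C[3],C[2]),(K[0],K[1])): print(np.degrees(np.arctan2(-(b-a)[0],(b-a)[1])),np.linalg.norm(b-a))
e=f([(303,300),(452,300)],86);print("lip gap",np.linalg.norm(e[1]-e[0]))
```

```text
handle [[539.9 176.2 137. ]
 [538.6 188.9 137. ]
 [568.2 191.6 137. ]
 [569.4 178.6 137. ]] [554.03647928 183.82763552 137.        ]
caddy [[512.8 127.3  92. ]
 [502.9 232.   92. ]
 [595.9 240.9  92. ]
 [605.8 135.7  92. ]] [554.37789638 183.98768864  92.        ]
corks [[536.2 152.7  86. ]
 [530.7 210.9  86. ]
 [573.9 216.   86. ]
 [579.5 156.6  86. ]] [555.06832695 184.05340336  86.        ]
5.38725275661889 12.809154447711505
5.407529467313035 105.12967369871606
5.369799073169686 105.74504761360875
5.393166331116844 58.485918226934686
lip gap 31.769307306870452
```

Request:
move_arm:
  targets: [0.8,1.8,-10,0,0,0,100,0,0,-20,0,0,0,100,0,0,-25,0,0,0,90,0,0,-25,0,0,0,80,0,0,-15,0,0,0,70,0,0,0,0,0,0,60,0,0,0,0,0,0,50,0,0,0,0,0,0,40,0,0,0,0,0,0,30,0,0,0,0,0,0,30]

```text
time: 10.43
position: [555.0, 185.2, 102.3]
orientation: [-1.359, 1.569, 0.308]
ft_force: [-0.5, 0.5, -0.4]
width: 40.7
```

Run:
```python
from h import *
s=st();c=cams.camera_info("wrist");im,d=cams.get_image("wrist")
cv2.imwrite("pics/w9.png",im)
```

```text
t 10.43 pos [555.  185.2 102.3] x [ 0.002  0.001 -1.   ] z [-0.096  0.995  0.   ] F [-0.5  0.5 -0.4] T [ 0.01 -0.02  0.06] w 40.74338392689278
```

View pics/w9.png

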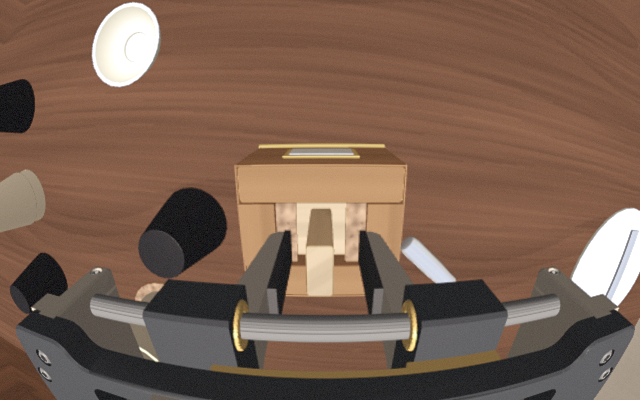

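Request:
move_arm:
  targets: [0,-1.5,0,0,0,0,25,0,0,0,0,0,0,20,0,0,0,0,0,0,10,0,0,0,0,0,0,5,0,0,0,0,0,0,5,0,0,0,0,0,0,5,0,0,0,0,0,0,5,0,0,0,0,0,0,5]
  newtons: 10

```text
time: 11.15
position: [554.3, 183.4, 101.3]
orientation: [-2.485, 1.57, -0.818]
ft_force: [0.3, -2.5, 3.0]
width: 14.1
```

Request:
move_arm:
  targets: [0,0,0,0,0,0,5,0,0,0,0,0,0,5,0,0,0,0,0,0,5,-0.17,1.82,-0.02,-0.238,-0.022,0,5,-0.17,1.82,-0.07,-0.238,-0.022,0,5,-0.17,1.82,-0.11,-0.238,-0.022,0,5,0,0,0,0,0,0,5,0,0,0,0,0,0,5]
  newtons: 40

```text
time: 11.82
position: [553.8, 188.6, 101.0]
orientation: [3.138, 1.494, -1.477]
ft_force: [1.1, -5.2, 6.0]
width: 13.8
```

Run:
```python
from h import *
s=st()
```

```text
t 11.82 pos [553.8 188.6 101. ] x [ 0.007 -0.076 -0.997] z [-0.097  0.992 -0.077] F [ 1.1 -5.2  6. ] T [-1.53 -0.21 -0.01] w 13.785727425730643
```

Request:
move_arm:
  targets: [-0.17,1.82,-0.16,-0.238,-0.022,0,5,-0.17,1.81,-0.2,-0.238,-0.022,0,5,-0.17,1.8,-0.25,-0.238,-0.022,0,5,0,0,0,0,0,0,5,0,0,0,0,0,0,5,0,0,0,0,0,0,5]

```text
time: 12.32
position: [553.2, 193.3, 100.3]
orientation: [3.135, 1.418, -1.481]
ft_force: [1.2, -8.0, 5.0]
width: 13.8
```

Run:
```python
from h import *
s=st();im,d=cams.get_image("wrist");cv2.imwrite("pics/w10.png",cv2.resize(im[130:330,220:420],None,fx=3,fy=3,interpolation=cv2.INTER_CUBIC))
im,d=cams.get_image("scene");cv2.imwrite("pics/s10.png",cv2.resize(im[120:280,310:470],None,fx=3.5,fy=3.5,interpolation=cv2.INTER_CUBIC))
```

```text
t 12.32 pos [553.2 193.3 100.3] x [ 0.014 -0.151 -0.988] z [-0.096  0.984 -0.152] F [ 1.2 -8.   5. ] T [-1.84 -0.33  0.03] w 13.822728836571034
```

View pics/w10.png

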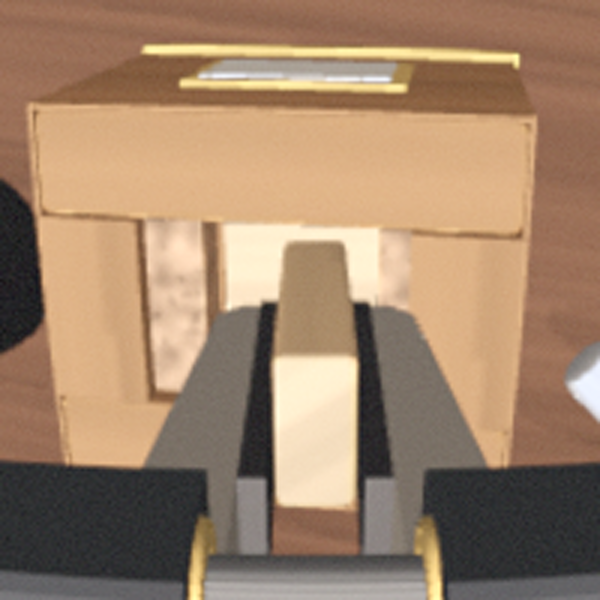

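View pics/s10.png

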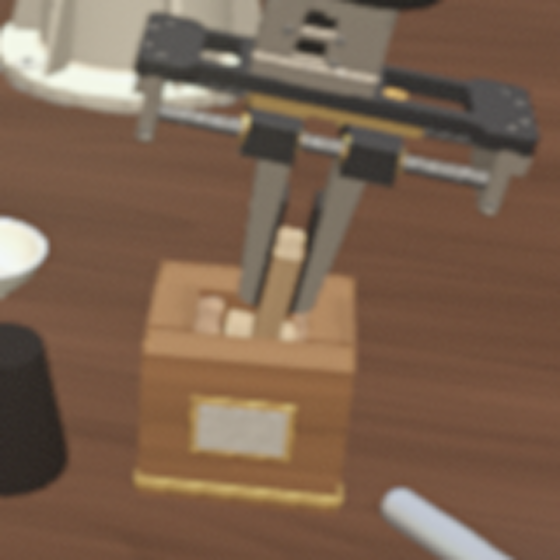

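Request:
move_arm:
  targets: [-0.15,1.6,-0.2,-0.15,-0.014,0,5,0,0,0,0,0,0,5,0,0,0,0,0,0,5,0,0,0,0,0,0,5]

```text
time: 12.75
position: [553.1, 194.0, 100.3]
orientation: [3.133, 1.401, -1.482]
ft_force: [2.2, -12.6, 6.2]
width: 13.6
```

Run:
```python
from h import *
s=st()
```

```text
t 12.75 pos [553.1 194.  100.3] x [ 0.015 -0.168 -0.986] z [-0.096  0.981 -0.169] F [  2.2 -12.6   6.2] T [-2.34 -0.46  0.07] w 13.632946482797426
```

Request:
move_arm:
  targets: [0.195,-2.08,0.31,0.263,0.024,0,5,0.195,-2.08,0.26,0.263,0.024,0,5,0.195,-2.08,0.2,0.263,0.024,0,5,0.195,-2.08,0.14,0.263,0.024,0,5,0.195,-2.08,0.08,0.263,0.024,0,5,0.195,-2.08,0.02,0.263,0.024,0,5,0,0,0,0,0,0,5,0,0,0,0,0,0,5]

```text
time: 13.42
position: [554.3, 183.4, 101.2]
orientation: [-2.141, 1.57, -0.475]
ft_force: [-0.0, -2.8, 5.2]
width: 13.7
```

Request:
move_arm:
  targets: [0.195,-2.08,-0.02,0.263,0.024,0,5,0.195,-2.08,-0.08,0.263,0.024,0,5,0.195,-2.08,-0.14,0.263,0.024,0,5,0.195,-2.08,-0.2,0.263,0.024,0,5,0,0,0,0,0,0,5,0,0,0,0,0,0,5]

```text
time: 13.92
position: [555.1, 175.7, 100.8]
orientation: [-0.008, 1.46, 1.658]
ft_force: [-0.9, -1.0, 5.7]
width: 13.8
```

Run:
```python
from h import *
s=st()
```

```text
t 13.92 pos [555.1 175.7 100.8] x [-0.01   0.11  -0.994] z [-0.095  0.989  0.111] F [-0.9 -1.   5.7] T [-0.33  0.13  0.05] w 13.805191564751144
```

Request:
move_arm:
  targets: [0.195,-2.08,-0.26,0.263,0.024,0,5,0.195,-2.08,-0.3,0.263,0.024,0,5,0,0,0,0,0,0,5,0,0,0,0,0,0,5,0,0,0,0,0,0,5]

```text
time: 14.33
position: [555.5, 171.8, 100.3]
orientation: [-0.008, 1.405, 1.659]
ft_force: [-0.7, -1.9, 6.2]
width: 13.6
```

Run:
```python
from h import *
s=st();im,d=cams.get_image("wrist");cv2.imwrite("pics/w11.png",cv2.resize(im[130:330,220:420],None,fx=3,fy=3,interpolation=cv2.INTER_CUBIC))
```

```text
t 14.33 pos [555.5 171.8 100.3] x [-0.015  0.164 -0.986] z [-0.095  0.982  0.165] F [-0.7 -1.9  6.2] T [-0.32  0.18  0.02] w 13.553463678033033
```

View pics/w11.png

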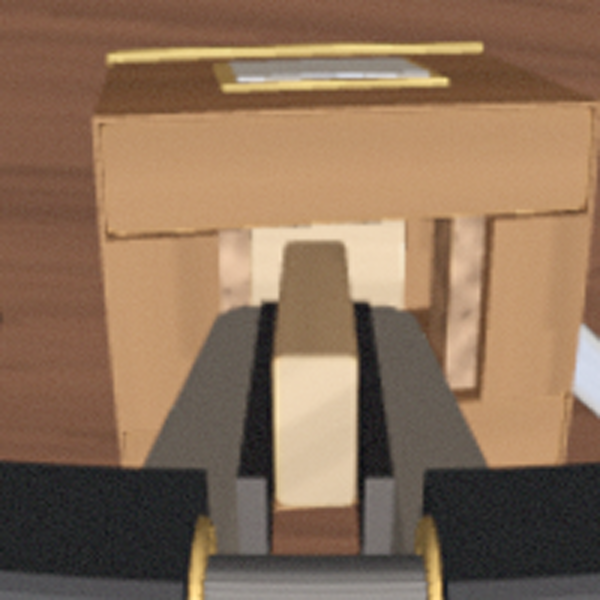

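Both corks look pushed back: the visible left strip is 219–252 and the right is 450–483. The force is still low on this side, so I'll push on to the stop.

Request:
move_arm:
  targets: [0.12,-1.2,-0.17,0.15,0.014,0,5,0,0,0,0,0,0,5,0,0,0,0,0,0,5,0,0,0,0,0,0,5]

```text
time: 14.72
position: [555.6, 171.1, 100.2]
orientation: [-0.008, 1.389, 1.66]
ft_force: [-1.2, 1.5, 6.3]
width: 13.6
```

Run:
```python
from h import *
s=st()
```

```text
t 14.72 pos [555.6 171.1 100.2] x [-0.016  0.18  -0.984] z [-0.095  0.979  0.181] F [-1.2  1.5  6.3] T [-0.31  0.12  0.04] w 13.580260593376913
```

Request:
move_arm:
  targets: [0.1,-1,0,0,0,0,5,0.1,-1,0,0,0,0,5,0,0,0,0,0,0,5,0,0,0,0,0,0,5]

```text
time: 15.05
position: [555.6, 170.5, 100.1]
orientation: [-0.006, 1.387, 1.661]
ft_force: [0.1, 10.8, 2.5]
width: 13.9
```

Run:
```python
from h import *
s=st()
```

```text
t 15.05 pos [555.6 170.5 100.1] x [-0.016  0.182 -0.983] z [-0.094  0.979  0.183] F [ 0.1 10.8  2.5] T [1.49 0.11 0.  ] w 13.891340593620438
```

Request:
move_arm:
  targets: [-0.25,2.61,0.36,-0.288,-0.026,0,5,-0.25,2.61,0.3,-0.288,-0.026,0,5,-0.25,2.61,0.22,-0.288,-0.026,0,5,-0.25,2.61,0.16,-0.288,-0.026,0,5,-0.25,2.62,0.09,-0.288,-0.026,0,5,-0.25,2.62,0.04,-0.288,-0.026,0,5,0,0,0,0,0,0,5,0,0,0,0,0,0,5,0,0,0,0,0,0,5]

```text
time: 15.8
position: [554.4, 183.9, 101.2]
orientation: [-2.271, 1.57, -0.603]
ft_force: [1.0, -3.9, 5.3]
width: 14.1
```

Run:
```python
from h import *
s=st();im,d=cams.get_image("wrist");cv2.imwrite("pics/w12.png",cv2.resize(im[130:330,220:420],None,fx=3,fy=3,interpolation=cv2.INTER_CUBIC))
st()
```

```text
t 15.8 pos [554.4 183.9 101.2] x [ 0.001 -0.    -1.   ] z [-0.097  0.995 -0.001] F [ 1.  -3.9  5.3] T [-0.76 -0.08  0.03] w 14.100027498454011
t 15.85 pos [554.4 183.8 101.2] x [ 0.001 -0.    -1.   ] z [-0.097  0.995 -0.   ] F [ 0.2 -2.8  6.7] T [-0.8  -0.14  0.  ] w 13.746921687722855
```

View pics/w12.png

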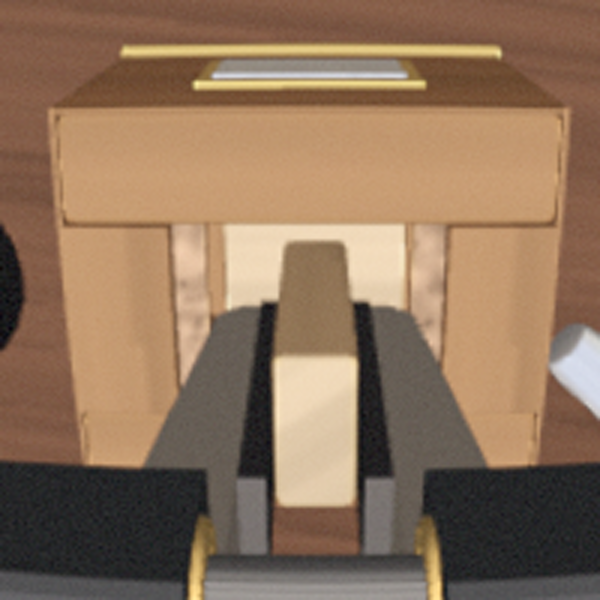

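Both corks are back equally (strips 172–207 and 412–446). The block (225–408) sits slightly towards +y, so I'll ease it -1 mm and lift gently.

Request:
move_arm:
  targets: [0.1,-1,0,0,0,0,5,0,0,1,0,0,0,5,0,0,1,0,0,0,5,0,0,1,0,0,0,5,0,0,1,0,0,0,5,0,0,0,0,0,0,5,0,0,0,0,0,0,5]

```text
time: 16.43
position: [554.1, 182.6, 105.0]
orientation: [1.582, 1.571, -3.034]
ft_force: [0.0, -0.6, -2.5]
width: 13.8
```

Run:
```python
from h import *
s=st()
```

```text
t 16.43 pos [554.1 182.6 105. ] x [-0. -0. -1.] z [-0.096  0.995 -0.   ] F [ 0.  -0.6 -2.5] T [0.07 0.03 0.04] w 13.802073004365525
```

Request:
move_arm:
  targets: [0,0,2,0,0,0,5,0,0,2,0,0,0,5,0,0,2,0,0,0,5,0,0,2,0,0,0,5,0,0,2,0,0,0,5,0,0,0,0,0,0,5,0,0,0,0,0,0,5]

```text
time: 17.02
position: [554.3, 182.6, 115.3]
orientation: [-1.358, 1.57, 0.309]
ft_force: [1.1, -0.8, -2.1]
width: 13.4
```

Run:
```python
from h import *
s=st();im,d=cams.get_image("wrist");cv2.imwrite("pics/w13.png",cv2.resize(im[130:330,220:420],None,fx=3,fy=3,interpolation=cv2.INTER_CUBIC))
```

```text
t 17.02 pos [554.3 182.6 115.3] x [ 0.  0. -1.] z [-0.096  0.995  0.   ] F [ 1.1 -0.8 -2.1] T [-0.01  0.   -0.01] w 13.413064914467268
```

View pics/w13.png

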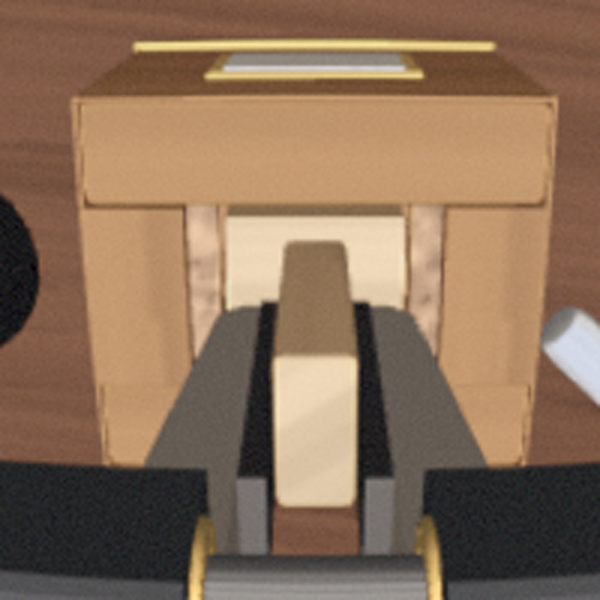

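Request:
move_arm:
  targets: [0,0,3,0,0,0,5,0,0,4,0,0,0,5,0,0,5,0,0,0,5,0,0,5,0,0,0,5,0,0,5,0,0,0,5,0,0,6,0,0,0,5,0,0,7,0,0,0,5,0,0,8,0,0,0,5,0,0,8,0,0,0,5,0,0,8,0,0,0,5,0,0,8,0,0,0,5,0,0,6,0,0,0,5,0,0,5,0,0,0,5,0,0,0,0,0,0,5,0,0,0,0,0,0,5,0,0,0,0,0,0,5]

```text
time: 18.4
position: [553.9, 182.5, 192.7]
orientation: [1.79, 1.57, -2.827]
ft_force: [0.5, -0.3, -1.9]
width: 13.7
```

Run:
```python
from h import *
s=st()
im,d=cams.get_image("scene");cv2.imwrite("pics/s14.png",im);cv2.imwrite("pics/s14c.png",cv2.resize(im[90:280,300:480],None,fx=3.1,fy=3.1,interpolation=cv2.INTER_CUBIC))
im,d=cams.get_image("wrist");cv2.imwrite("pics/w14.png",im)
st()
```

```text
t 18.4 pos [553.9 182.5 192.7] x [-0.001 -0.    -1.   ] z [-0.096  0.995 -0.   ] F [ 0.5 -0.3 -1.9] T [ 0.06 -0.01 -0.04] w 13.725660604571253
t 18.5 pos [553.9 182.5 192.5] x [-0.001 -0.    -1.   ] z [-0.096  0.995 -0.   ] F [-0.2  0.  -1.1] T [0.03 0.05 0.  ] w 13.82298749211998
```

View pics/s14c.png

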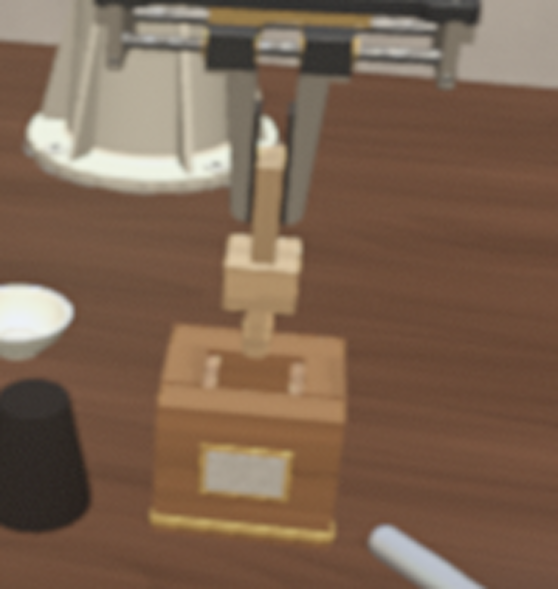

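View pics/w14.png

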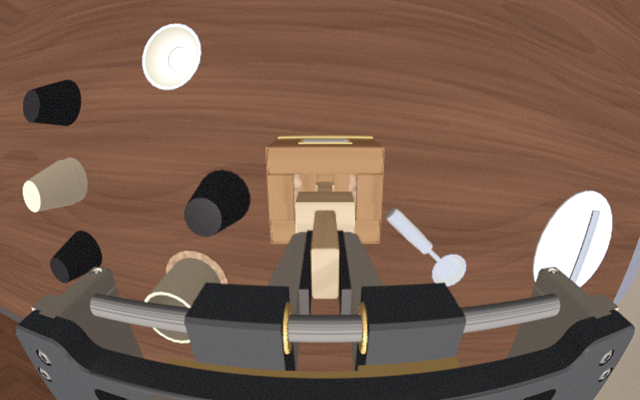

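View pics/s14.png

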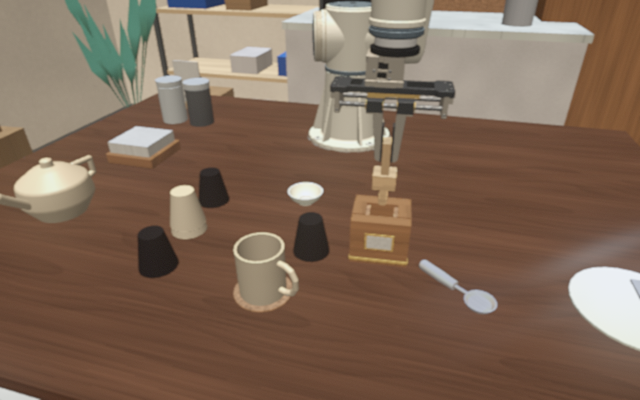

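Run:
```python
from h import *
arm.job_done();st()
```

```text
the job is handed in; nothing more can be done
the job is handed in; nothing more can be done
```

I nested the cover cup over the lone beige cup and rocked the stopper free. I then handed the job in with the stopper held upright over the caddy's mouth. It took about 18.5 s on the robot's clock.

- **Cups:** the lifted cup sits evenly over the other, still upside down. Its foot measured about 94 mm high, against the 95 mm expected.
- **Corks:** I leaned the stopper about 0.17 rad to the left and 0.18 rad to the right, until the force rose sharply to about 11–13 N on each side. Before the lift the wrist picture showed both corks pushed back equally.
- **Lift:** the block sat about 2 mm off to the left, so I eased it over 1 mm before lifting. It came out with only about its own weight on the wrist.
- **Final hold:** the stopper has risen 91 mm, so its underside is about 19 mm above the mouth. It is within about 1.5 mm of centre and held at 40 N. It looks upright in the scene picture.
- **Bystanders:** the mug, dish, spoon and black cups look unmoved in the last pictures.

While positioning over the lone cup, one scene-view check of the held cup came out 4–7 mm off. It had caught a background object and slight arm motion. The nesting itself went in cleanly.

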